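# Index the swing-arm filling funnel over the open cup

## Task

The funnel on the swing-arm stand is locked over a jar that is already filled and lidded. Pull up the stand's spring plunger, swing the arm round until the funnel hangs over the open cup, and let the plunger snap fully home in the index hole there, so the arm is locked. Leave the cup and jars standing in their nests, and let go.

Things in the scene. Friction and masses are not known exactly. Their poses are not given: they have to be found in the camera images.
- stand: Fixed bench stand; origin under its pillar (the pivot) at worktop level, z up. A round grey base (206 mm wide, 14 mm thick, its centre 58 mm from the pivot along the stand's +y) carries three locating nests (collars 11 mm high) 115 mm from the pivot: the middle one along +y, the others about 32 degrees to either side of it
- quadrant (a point): Point on the pivot axis at the top of the flat steel index quadrant, 135 mm above the worktop. The quadrant (132 mm radius) has three 15 mm holes 110 mm from the pivot. Middle one: 15 degrees clockwise (from above) of the stand's +x, the pin is in it at the start. The outer two are in dark bush plates clamped in slots, anywhere from 27 to 37 degrees either side of it; no other holes
- swing_arm (a joint): Turn of the arm about the pillar, rad, counter-clockwise from above. About 0 at the start: funnel over the middle nest; stops at -0.85 and 0.85. The arm is bent: the funnel is 115 mm from the pivot, the plunger 110 mm from it, 105 degrees clockwise of the funnel seen from above. Turns stiffly (2 to 5 N at the plunger) and stays where left
- plunger (a joint): Lift of the spring plunger, m: 0 = pin home in a hole, 0.010 = pin tip level with the quadrant's top (clear of the hole, or riding on it), 0.018 = upper stop. Lifting it takes about 9 N at 0, 13 N at 0.018; the spring drives it back down. The 12 mm pin has 1.5 mm of play each way in a hole; let go beside a hole it rides on the plate and snaps in when it comes over one
- knob (a point): Centre of the plunger's black pull knob: round, upright, 32 mm thick, 50 mm tall; at rest the centre is 207 mm above the worktop and the underside 3 mm above the steel housing (37 mm thick). It moves with plunger and arm, and a sideways push on it turns the arm
- spout_tip (a point): Lower end of the funnel's spout, 125 mm above the worktop; moves with the arm. The funnel is 120 mm wide and 114 mm high and its rim is 239 mm above the worktop
- cup_mid (a point): Centre (half-way up) of the loose open graduated cup, 66 mm wide, 89 mm tall, standing in one of the two outer nests: the vessel still to be filled
- jar_a_mid (a point): Centre of a loose lidded jar, 51 mm wide, 80 mm tall, standing in the middle nest: already filled
- jar_b_mid (a point): Centre of a second such lidded jar, in the other outer nest

How it is judged:
By the outcome, as a careful person would: the job done as asked, in the order asked, and still so for the second after the job is handed in, with the robot touching nothing.
It also fails if it takes over 35 s, if anything falls off the work surface, if the arm or the gripper's body presses on something with over 40 N, if the wrist force passes 120 N, or if a joint passes its speed limit or range.

## Robot

A 6-joint arm with a two-finger parallel gripper is mounted at the origin on the work surface; the furniture and walls round the work are solid. World frame = base frame: x ahead of the robot, y to its left, z up, the work surface at z = 0. Lengths are in mm, angles in degrees, forces in N, time in s.
With the tool pointing down it reaches from about 325 to 775 mm from the base axis. Payload 5.5 kg.
Tool frame: the origin (TCP) lies midway between the tips of the shut fingers; the grasp point (between the pads) lies 19 mm behind it; z points along the fingers, y is the line along which they close (so a half turn about z gives the same grasp; the last joint's range is limited). The gripper opens to 88 mm and grips with 3 to 60 N. Pads are 20 mm wide; open, the fingers measure 115 mm over their backs; the gripper's body (75 mm by 178 mm) begins 61 mm behind the grasp point.
Start: joints at [72.726, 5.22, 70.514, -0, 104.267, -3.249], TCP at [145.421, 582.125, 222.631] pointing down, gripper open.
Joint ranges: [-164.24, 164.24], [-49.07, 125.15], [9.68, 141.18], [-86.29, 266.29], [3.28, 154.24], [-151.56, 151.56]. Speed limits (degrees/s): [147.25, 147.25, 172.46, 180, 180, 180].

## Interface

Orientations are given as a 3x3 rotation matrix whose columns are the frame's x, y, z axes.
In Python, from workcell import get_state, read_camera, get_calibration, close_job gives the robot as it stands.
- The arm moves only by the tool arm_command, never from a script. Its argument "motion" is a list of rows, each a list of 7 numbers: the shift along the tool's x, y, z in units of 25 mm (1.0 is 25 mm), then the turn, a rotation vector about the tool's x, y, z in units of 5 degrees (1.0 is 5 degrees), then the finger opening in mm, from 0 to 87.8. A call has exactly 5 rows; each row shifts and turns the commanded pose from where the row before left it, along the tool's axes as they then stand; what a row does not reach is not made up. A row lasts 1/12 s, in which the tool goes at most 41.7 mm and 7.16 degrees, less where a joint would pass 70% of its speed; a pose out of reach is approached as far as the arm can. A call is refused whole if a number of a shift passes 1 or a number of a turn 1, either way. A call with a gripper value outside its range is refused whole. The fingers move at their own pace and stop on an object; "newtons" is the grip in N (left out, the last holds). Time passes only in rows, so rows that do not move let the fingers close, or fill a call up. It gives the time, the measured TCP pose, the force, the opening and the grip force at its end, in the units of the state.
- get_state(): the state, without advancing time (a new reading comes with each control period).
- read_camera(name): name is "side" or "top" or "wrist"; returns (picture, depth): 480x640x3 uint8, red, green, blue; 480x640 float32, mm along the optical axis (not along the pixel's ray), 0 where there is no reading.
- get_calibration(name): a dict with "camera_matrix" (3x3 intrinsics, pixels), "extrinsics" (4x4, takes a point from camera to world coordinates). Camera axes: x right, y up, looking along -z (the intrinsics and any distortion apply to the point x, -y, -z); pixel columns grow to the right and rows downward; lengths in mm; the calibration is good to about 2 mm. A picture is of the moment at which its call begins: read the wrist's pose just before it. get_calibration takes no time and is no camera call; for the wrist camera it gives the pose at the moment of the call.
- close_job(): hands the job in; it is judged then, once.
The state is a dict: "time_s": time; "qpos": joint angles; "joint_velocities": joint speeds; "effort": joint torques, N m; "ee_pos": TCP position; "tcp_rot": TCP orientation; "ft_force": force on the tool from outside, world axes, zero at the start; "wrist_torque": the same for the moment, N m; "opening": opening from 0.0 (shut) to 1.0 (fully open); "grasp_force": force on a finger pad.
Only numpy, scipy, OpenCV 4.12 (cv2) and the standard library are available. Lean on these libraries where they do the work, as an engineer would, in place of code of your own. Each camera call takes 0.05 s, during which the arm holds its last target. There are 200 camera calls.

## Working session

There is one attempt and no reset: what is moved stays moved. The work goes in short steps, Python scripts to look and compute and a tool call to move; the robot and the scene stay as the last step left them, time stands still between calls to the robot, and variables do not carry over. Pictures are saved under pics/ and viewed, at most 10 in all, crops included, and the job is handed in when it is done.

Besides the shell and the picture viewer there is one more tool, called after "Call:" in YAML: its name, and indented under it one key for each argument. arm_command: Moves the arm, as the interface text tells. Its arguments: {"type":"object","properties":{"motion":{"type":"array","items":{"type":"array","items":{"type":"number"}}},"newtons":{"type":"number"}},"required":["motion"]}

```bash
mkdir -p pics; ls; python3 - <<'E'
from workcell import *
import cv2,numpy as np
s=get_state();print(s['time_s'],s['ee_pos'],s['tcp_rot'])
for n in('top','side'):
    p,d=read_camera(n);np.savez(f'pics/{n}0.npz',p=p,d=d);cv2.imwrite(f'pics/{n}0.png',p[:,:,::-1])
    c=get_calibration(n);print(n,np.round(c['camera_matrix'],1).tolist(),np.round(c['extrinsics'],3).tolist(),[k for k in c])
E
```

```text
pics
0.0 [145.32085731 581.81715187 221.51459335] [[-9.70192481e-01  2.42334948e-01 -5.68733136e-04]
 [ 2.42335595e-01  9.70190695e-01 -1.86426037e-03]
 [ 1.00004156e-04 -1.94651568e-03 -9.99998101e-01]]
top [[435.0, 0.0, 321.3], [0.0, 435.0, 242.0], [0.0, 0.0, 1.0]] [[-0.391, 0.815, -0.428, 50.823], [-0.92, -0.351, 0.174, 330.964], [-0.008, 0.462, 0.887, 893.848], [0.0, 0.0, 0.0, 1.0]] ['camera_matrix', 'extrinsics']
side [[451.0, 0.0, 320.7], [0.0, 451.0, 245.5], [0.0, 0.0, 1.0]] [[-0.966, 0.127, -0.226, 202.001], [-0.259, -0.48, 0.838, 874.229], [-0.003, 0.868, 0.496, 558.927], [0.0, 0.0, 0.0, 1.0]] ['camera_matrix', 'extrinsics']
```

View pics/top0.png

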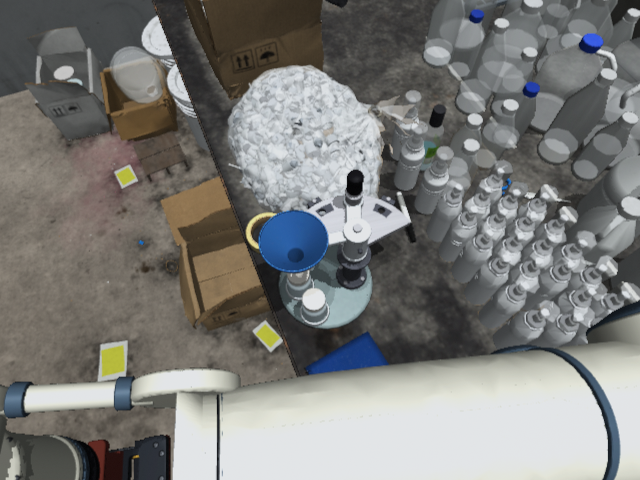

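View pics/side0.png

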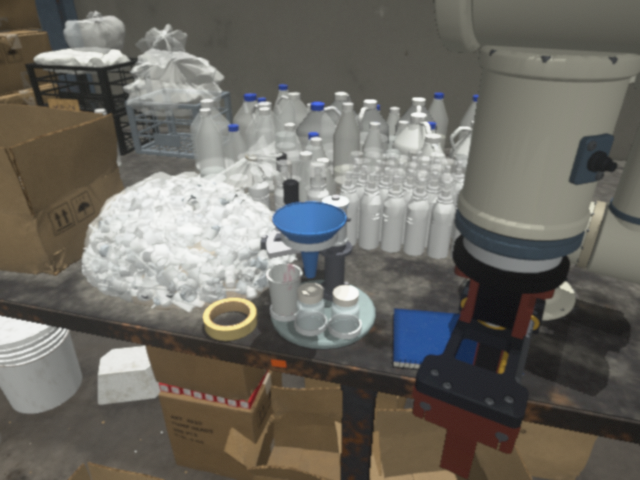

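The top view shows the funnel rim centred near (293,240), the knob top near (355,178), the pillar cap at (357,228) and jar_b at (314,303). Bush plates are near (325,210) and (388,210). The side view shows the cup at (285,290), left of the jars at (310,310) and (345,310).

```bash
cat > h.py <<'E'
import numpy as np,cv2
from workcell import *
def cast(c,u,v,z=None,depth=None):
    K=c['camera_matrix'];E=c['extrinsics']
    r=np.array([(u-K[0,2])/K[0,0],-(v-K[1,2])/K[1,1],-1.])
    w=E[:3,:3]@r;o=E[:3,3]
    t=depth if depth is not None else (z-o[2])/w[2]
    return o+t*w
def cloud(c,d):
    v,u=np.mgrid[:d.shape[0],:d.shape[1]]
    K=c['camera_matrix'];E=c['extrinsics']
    r=np.stack([(u-K[0,2])/K[0,0],-(v-K[1,2])/K[1,1],-np.ones(u.shape)],-1)*d[...,None]
    return r@E[:3,:3].T+E[:3,3]
E
python3 - <<'E'
from h import *
T=np.load('pics/top0.npz');S=np.load('pics/side0.npz')
for n,A,box in(('top',T,(255,205,335,275)),('side',S,(265,195,355,250))):
    c=get_calibration(n);P=cloud(c,A['d']);hsv=cv2.cvtColor(A['p'],cv2.COLOR_RGB2HSV)
    m=(cv2.inRange(hsv,(100,120,50),(125,255,255))>0);k=np.zeros_like(m);k[box[1]:box[3],box[0]:box[2]]=1;m&=k
    q=P[m];print(n,'funnel px',m.sum(),'z',np.percentile(q[:,2],[1,50,99]).round())
    cnt=max(cv2.findContours(m.astype('uint8'),0,1)[0],key=cv2.contourArea)
    # rim: contour points cast on z=239, circle fit on hull
    h=cv2.convexHull(cnt)[:,0]; R=np.array([cast(c,u,v,239)[:2] for u,v in h])
    (ctr,r)=cv2.minEnclosingCircle(R.astype('float32'));print(' rim ctr',np.round(ctr,1),'r',round(r,1))
c=get_calibration('top');P=cloud(c,T['d']);hsv=cv2.cvtColor(T['p'],cv2.COLOR_RGB2HSV)
for nm,(u,v) in dict(knob=(355,176),cap=(357,227),jarb=(314,297),bushL=(325,210),bushR=(390,210),base=(326,285),quad=(370,215)).items():print(nm,P[v,u].round(1))
m=(hsv[...,2]<45);m[:168]=0;m[198:]=0;m[:,:343]=0;m[:,368:]=0
q=P[m];print('knob px',m.sum(),np.argwhere(m).min(0),np.argwhere(m).max(0),'top z',np.percentile(q[:,2],[5,50,95,99]).round());t=q[q[:,2]>226];print('top mean',t.mean(0).round(1),t.min(0).round(),t.max(0).round())
print('cast knob top',cast(c,355,176,232).round(1),'cap',P[223:236,350:365].reshape(-1,3).mean(0).round(1))
cs=get_calibration('side');Q=cloud(cs,S['d'])
for nm,(u,v) in dict(cup=(285,290),jm=(310,290),jb=(346,293),knob=(291,190)).items():print(nm,Q[v,u].round(1))
cv2.imwrite('pics/crop.png',cv2.resize(T['p'][160:330,240:440,::-1],None,fx=4,fy=3.5,interpolation=cv2.INTER_CUBIC)[:600,:800])
E
```

```text
top funnel px 3457 z [132. 216. 239.]
 rim ctr [389.9 245.4] r 60.5
side funnel px 2196 z [196. 225. 239.]
 rim ctr [393.8 262.4] r 72.0
knob [474.2  88.2 229.7]
cap [375.6 130.2 225.8]
jarb [331.8 233.8  92.4]
bushL [481.6 146.  135.4]
bushR [428.8  24.4 135.9]
base [374.9 189.6  12.8]
quad [434.9  66.6 134.5]
knob px 346 [170 346] [195 362] top z [192. 226. 233. 234.]
top mean [465.1  93.4 241.8] [ 51.  74. 226.] [489. 331. 894.]
cast knob top [472.8  89.  232. ] cap [371.7 132.  226.5]
cup [439.1 245.2  83.6]
jm [391.3 247.1  93.6]
jb [327.8 238.9  93.1]
knob [470.3 101.4 216.9]
```

View pics/crop.png

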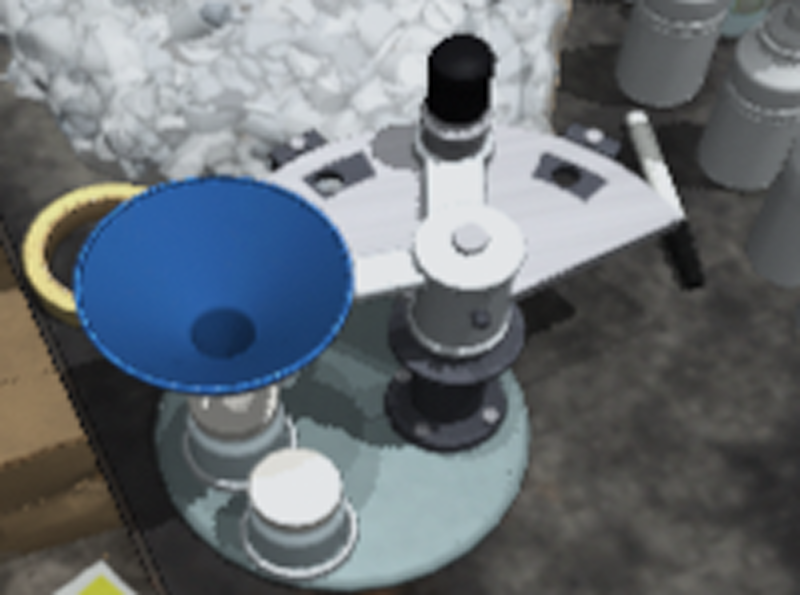

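The crop shows the bush holes at crop (330,183) and (566,176), which map to top pixels (322.5,212.3) and (381.5,210.3). The cup is clockwise of the funnel, so the target is the right-hand hole.

```bash
python3 - <<'E'
from h import *
T=np.load('pics/top0.npz');S=np.load('pics/side0.npz')
c=get_calibration('top');cs=get_calibration('side');P=cloud(c,T['d']);Q=cloud(cs,S['d'])
A=lambda p,o:(np.degrees(np.arctan2(p[1]-o[1],p[0]-o[0])).round(1),np.hypot(*(p[:2]-o[:2])).round(1))
g=cv2.cvtColor(T['p'],cv2.COLOR_RGB2GRAY)
H={}
for n,(u,v) in dict(L=(322.5,212.3),R=(381.5,210.3)).items():H[n]=cast(c,u,v,135);print(n,H[n].round(1))
print(g[204:218,374:391])
# pillar cap: bright top disc at z~cap
cap=P[222:236,348:367].reshape(-1,3);z=np.percentile(cap[:,2],90);print('cap z',z)
F=np.array([389.9,245.4])
# knob centre: near-top points
k=P[168:200,340:370].reshape(-1,3);k=k[(k[:,2]>190)&(k[:,2]<240)&(np.hypot(k[:,0]-472,k[:,1]-90)<25)]
t=k[k[:,2]>228];print('knob all',len(k),k[:,:2].min(0),k[:,:2].max(0),'top',t.mean(0),len(t))
K=t.mean(0)[:2]
# circle intersection pivot from F,K
d=K-F;L=np.hypot(*d);a=(115**2-110**2+L*L)/(2*L);h=np.sqrt(115**2-a*a);n=np.array([-d[1],d[0]])/L
for s in(1,-1):
    o=F+d/L*a+s*h*n;print('pivot',o.round(1),'F',A(F,o),'K',A(K,o),'L',A(H['L'],o),'R',A(H['R'],o))
print('L',L,'expected',np.sqrt(115**2+110**2-2*115*110*np.cos(np.radians(105))))
al=np.vstack([P.reshape(-1,3),Q.reshape(-1,3)])
for lo,hi in((185,270),(270,420)):
    b=al[(al[:,2]>lo)&(al[:,2]<hi)]
    g2=[(x,y,int(((abs(b[:,0]-x)<15)&(abs(b[:,1]-y)<15)).sum())) for x in range(310,640,30) for y in range(-130,260,30)]
    print(lo,[q for q in g2 if q[2]>3])
E
```

```text
L [478.8 152.8 135. ]
R [435.5  40.3 135. ]
[[194 134  88 104 143 167 191 205 206 206 206 207 207 208 202 180 147]
 [187  97  91  92  92 102 141 165 186 207 206 208 208 208 207 208 203]
 [173  91  91  91  91  90  81  86 123 161 183 207 208 209 208 208 208]
 [138  91  91  91  88  71  54  54  52  64 122 166 186 209 209 208 208]
 [102  91  91  85  65  41  26  26  27  38  61  91 129 177 196 207 206]
 [ 90  90  91  80  36  34  33  33  28  24  40  78  92 112 145 173 203]
 [103  91  90  82  47  45  44  45  39  30  35  70  89  91  91 108 162]
 [172 156 118  87  65  48  47  48  47  43  51  84  91  89  92  89  98]
 [209 202 176 155 126  75  52  52  51  64  78  90  91  89  92  92 103]
 [205 204 203 201 184 150  89  76  74  83  91  91  91  90  90 106 155]
 [204 204 205 205 205 197 169 154 117  90  90  91  91  92 103 154 198]
 [206 207 207 205 206 206 207 202 175 135 103  90  90 107 158 197 210]
 [207 207 208 207 208 208 209 210 206 191 163 115 106 159 199 208 207]
 [209 210 209 210 210 210 210 210 209 209 203 171 152 196 205 207 207]]
cap z 227.45017326610144
knob all 368 [457.44121597  72.02469
[... 810 characters left out ...]
, (400, -100, 297), (400, -70, 103), (400, 110, 35), (400, 140, 105), (400, 170, 30), (400, 200, 782), (400, 230, 287), (430, -100, 10), (430, 200, 402), (430, 230, 769), (460, -130, 64), (460, -100, 203), (460, 80, 256), (460, 110, 273), (460, 230, 75), (490, -130, 38), (490, -100, 118), (490, 80, 74), (490, 110, 161), (520, -10, 66), (520, 20, 23), (550, -100, 256), (550, -70, 218), (550, -40, 58), (550, -10, 177), (550, 20, 289), (550, 50, 13), (580, -100, 26), (580, -70, 172), (580, -40, 376), (580, -10, 447), (580, 20, 427), (580, 50, 71), (610, -130, 42), (610, -40, 66), (610, -10, 231), (610, 20, 444), (610, 50, 296), (610, 80, 38), (610, 110, 14)]
270 [(580, -40, 27), (580, -10, 17)]
```

Call:
arm_command:
  motion:
    - [-0.97,-0.89,-0.8,0,0,0,70]
    - [-0.97,-0.89,-0.8,0,0,0,70]
    - [-0.97,-0.89,-0.8,0,0,0,70]
    - [-0.97,-0.89,0,0,0,0,70]
    - [-0.97,-0.89,0,0,0,0,70]

```text
time_s: 0.52
ee_pos: [236.8, 443.8, 284.0]
tcp_rot: [[-0.97, 0.242, 0.001], [0.242, 0.97, 0.002], [-0.001, 0.002, -1.0]]
ft_force: [1.0, 0.6, -0.2]
opening: 0.796
grasp_force: 0.0
```

Call:
arm_command:
  motion:
    - [-0.97,-0.89,0,0,0,0,70]
    - [-0.97,-0.89,0,0,0,0,70]
    - [-0.97,-0.89,0,0,0,0,70]
    - [-0.97,-0.89,0,0,0,0,70]
    - [-0.97,-0.89,0,0,0,0,70]

```text
time_s: 0.93
ee_pos: [327.2, 306.0, 282.3]
tcp_rot: [[-0.97, 0.242, -0.0], [0.242, 0.97, -0.0], [0.0, -0.0, -1.0]]
ft_force: [0.4, 1.1, -0.0]
opening: 0.8
grasp_force: 0.0
```

Call:
arm_command:
  motion:
    - [-0.97,-0.89,0,0,0,0,70]
    - [-0.97,-0.89,0,0,0,0,70]
    - [-0.97,-0.89,0,0,0,0,70]
    - [0,0,0,0,0,0.95,70]
    - [0,0,0,0,0,0.95,70]

```text
time_s: 1.35
ee_pos: [382.0, 223.3, 282.1]
tcp_rot: [[-0.914, 0.406, -0.001], [0.406, 0.914, -0.001], [0.0, -0.001, -1.0]]
ft_force: [-0.0, 0.6, 0.3]
opening: 0.799
grasp_force: 0.0
```

```bash
python3 - <<'E'
from h import *
s=get_state();print(s['ee_pos'].round(1) if hasattr(s['ee_pos'],'round') else s['ee_pos']);c=get_calibration('wrist')
p,d=read_camera('wrist');np.savez('pics/w1.npz',p=p,d=d,E=c['extrinsics']);cv2.imwrite('pics/w1.png',p[:,:,::-1])
P=cloud(c,d);m=(P[...,2]>222)&(P[...,2]<240)&(np.hypot(P[...,0]-473,P[...,1]-88)<35)
print(m.sum(),P[m].mean(0).round(1),np.percentile(P[m],[2,98],axis=0).round(1))
E
```

```text
[382.  223.3 282.1]
619 [475.8  96.2 231. ] [[464.8  82.5 223.3]
 [487.4 103.8 234.3]]
```

View pics/w1.png

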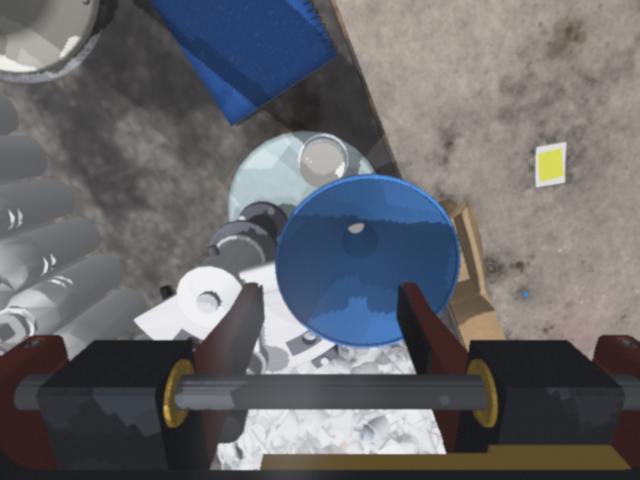

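The wrist view shows the funnel centred near (368,260), the pillar cap at (210,300) and the gripper fingers on either side. The knob is hidden behind the left finger. I'll move over it.

Call:
arm_command:
  motion:
    - [-0.92,-0.58,0,0,0,0,70]
    - [-0.92,-0.58,0,0,0,0,70]
    - [-0.92,-0.58,0,0,0,0,70]
    - [-0.92,-0.58,0,0,0,0,70]
    - [-0.92,-0.58,0,0,0,0,70]

```text
time_s: 1.82
ee_pos: [458.0, 111.9, 282.3]
tcp_rot: [[-0.918, 0.396, -0.0], [0.396, 0.918, -0.0], [0.0, -0.0, -1.0]]
ft_force: [0.6, -1.2, -0.5]
opening: 0.793
grasp_force: 0.0
```

Call:
arm_command:
  motion:
    - [-0.92,-0.57,0,0,0,0,70]
    - [0,0,0,0,0,0,70]
    - [0,0,0,0,0,0,70]
    - [0,0,0,0,0,0,70]
    - [0,0,0,0,0,0,70]

```text
time_s: 2.23
ee_pos: [472.6, 91.4, 282.7]
tcp_rot: [[-0.918, 0.397, -0.0], [0.397, 0.918, 0.0], [0.0, 0.0, -1.0]]
ft_force: [0.5, 0.9, -0.3]
opening: 0.799
grasp_force: 0.0
```

```bash
python3 - <<'E'
from h import *
c=get_calibration('wrist')
p,d=read_camera('wrist');cv2.imwrite('pics/w2.png',p[:,:,::-1])
P=cloud(c,d);q=P[(P[...,2]>222)&(P[...,2]<240)&(np.hypot(P[...,0]-473,P[...,1]-88)<35)]
print(len(q));
if len(q):print(q.mean(0).round(1),np.percentile(q,[2,98],axis=0).round(1))
c=get_calibration('top');p,d=read_camera('top');cv2.imwrite('pics/t2.png',np.ascontiguousarray(p[100:340,240:480,::-1]))
P=cloud(c,d);print(P[176,355])
E
```

```text
1703
[472.4  88.6 231.7] [[459.2  74.  224.7]
 [487.6 102.4 234.5]]
[473.63150184  88.49298196 230.64566318]
```

View pics/w2.png

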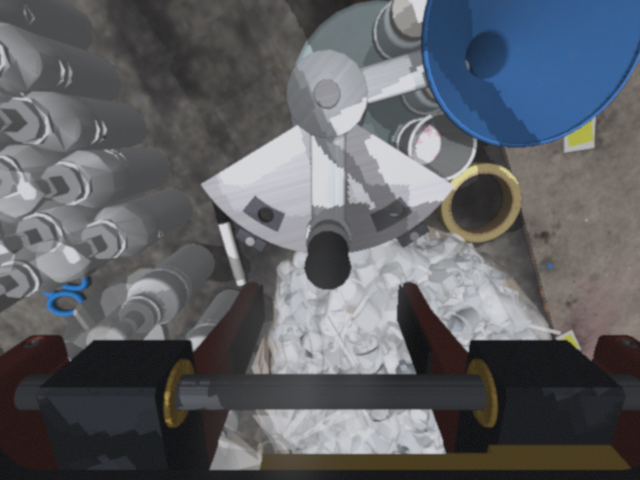

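The wrist view confirms the knob at (328,258), with the target hole at (265,215) and the open cup at (435,145), clockwise of the funnel. I'll descend and grip.

```bash
python3 - <<'E'
from h import *
c=get_calibration('wrist');o=np.array([372,131.8])
p=cv2.imread('pics/w2.png',0);r=p[203:228,250:282];v,u=np.where(r<45);print(len(u),u.mean()+250,v.mean()+203)
h=cast(c,u.mean()+250,v.mean()+203,135);pp=cast(c,327,92,227);print(h,pp,[(np.degrees(np.arctan2(*(h[:2]-q)[::-1])),np.hypot(*(h[:2]-q))) for q in(o,pp[:2])])
E
```

```text
19 261.2105263157895 217.1578947368421
[437.41959086  35.80601649 135.        ] [372.91223594 131.5676402  227.        ] [(np.float64(-55.725695829632684), np.float64(116.16612130282532)), (np.float64(-56.03483511092505), np.float64(115.46206049828537))]
```

Call:
arm_command:
  motion:
    - [-0.04,-0.1,0.88,0,0,0,70]
    - [0,0,0.88,0,0,0,70]
    - [0,0,0.88,0,0,0,70]
    - [0,0,0.88,0,0,0,70]
    - [0,0,0,0,0,0,70]
  newtons: 40

```text
time_s: 2.75
ee_pos: [470.9, 88.3, 189.9]
tcp_rot: [[-0.917, 0.398, -0.007], [0.398, 0.917, -0.001], [0.006, -0.004, -1.0]]
ft_force: [-0.5, -1.2, -0.9]
opening: 0.798
grasp_force: 0.0
```

Call:
arm_command:
  motion:
    - [0,0,0,0,0,0,20]
    - [0,0,0,0,0,0,20]
    - [0,0,0,0,0,0,20]
    - [0,0,0,0,0,0,20]
    - [0,0,0,0,0,0,20]
  newtons: 40

```text
time_s: 3.17
ee_pos: [473.5, 87.9, 196.0]
tcp_rot: [[-0.917, 0.399, 0.002], [0.399, 0.917, 0.0], [-0.002, 0.001, -1.0]]
ft_force: [0.1, 0.5, 0.3]
opening: 0.455
grasp_force: 0.0
```

Call:
arm_command:
  motion:
    - [0,0,0,0,0,0,20]
    - [0,0,0,0,0,0,20]
    - [0,0,0,0,0,0,20]
    - [0,0,0,0,0,0,20]
    - [0,0,0,0,0,0,20]
  newtons: 40

```text
time_s: 3.58
ee_pos: [473.4, 87.9, 195.4]
tcp_rot: [[-0.917, 0.399, 0.002], [0.399, 0.917, 0.0], [-0.001, 0.001, -1.0]]
ft_force: [1.2, 0.8, 5.0]
opening: 0.358
grasp_force: 40.0
```

Call:
arm_command:
  motion:
    - [0,0,-0.2,0,0,0,20]
    - [0,0,-0.2,0,0,0,20]
    - [0,0,-0.18,0,0,0,20]
    - [0,0,0,0,0,0,20]
    - [0,0,0,0,0,0,20]
  newtons: 40

```text
time_s: 4.0
ee_pos: [473.0, 87.6, 206.6]
tcp_rot: [[-0.917, 0.4, -0.003], [0.4, 0.917, -0.001], [0.002, -0.002, -1.0]]
ft_force: [5.7, -0.7, -12.0]
opening: 0.356
grasp_force: 40.0
```

Call:
arm_command:
  motion:
    - [0,0,-0.08,0,0,0,20]
    - [0.01,-0.307,0,0,0,0.8,20]
    - [0.01,-0.307,0,0,0,0.8,20]
    - [0.01,-0.307,0,0,0,0.8,20]
    - [0.01,-0.307,0,0,0,0.8,20]
  newtons: 40

```text
time_s: 4.42
ee_pos: [456.6, 61.5, 208.2]
tcp_rot: [[-0.769, 0.639, -0.004], [0.639, 0.769, 0.0], [0.003, -0.002, -1.0]]
ft_force: [4.3, 1.5, -11.6]
opening: 0.358
grasp_force: 40.0
```

Call:
arm_command:
  motion:
    - [0.01,-0.307,0,0,0,0.8,20]
    - [0.01,-0.307,0,0,0,0.8,20]
    - [0.01,-0.307,0,0,0,0.8,20]
    - [0,0,0,0,0,0,20]
    - [0,0,0,0,0,0,20]
  newtons: 40

```text
time_s: 4.83
ee_pos: [440.1, 45.6, 209.2]
tcp_rot: [[-0.623, 0.782, -0.003], [0.782, 0.623, 0.0], [0.002, -0.002, -1.0]]
ft_force: [3.2, 1.4, -11.7]
opening: 0.357
grasp_force: 40.0
```

```bash
python3 - <<'E'
from h import *
s=get_state();print(s['ee_pos'],s['ft_force'])
o=np.array([372,131.8]);print(np.degrees(np.arctan2(s['ee_pos'][1]-o[1],s['ee_pos'][0]-o[0])))
for n in('wrist','top'):
    c=get_calibration(n);p,d=read_camera(n)
    cv2.imwrite(f'pics/{n}3.png',p[:,:,::-1]);P=cloud(c,d)
    hsv=cv2.cvtColor(p,cv2.COLOR_RGB2HSV);m=cv2.inRange(hsv,(100,120,50),(125,255,255))>0
    m&=(P[...,2]>215)&(P[...,2]<245)&(np.hypot(P[...,0]-430,P[...,1]-225)<90)
    R=P[m&(P[...,2]>232)][:,:2].astype('float32')
    if len(R)>50:
        (x,y),r=cv2.minEnclosingCircle(R);print(n,'funnel',x,y,r,np.degrees(np.arctan2(y-o[1],x-o[0])))
E
```

```text
[440.09461927  45.61880236 209.16212877] [  3.19831231   1.42760303 -11.71554634]
-51.68656818155892
wrist funnel 442.96319580078125 180.83230590820312 40.15079879760742 34.642690217156456
top funnel 443.10406494140625 222.36366271972656 60.42869186401367 51.86354991465786
```

View pics/wrist3.png

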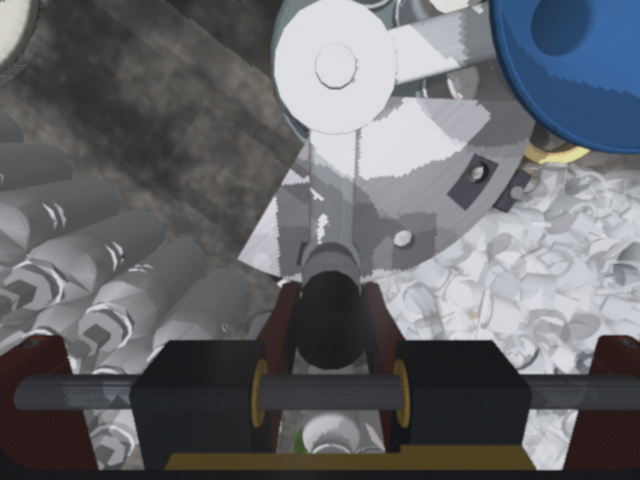

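The wrist view shows the knob held at (330,320), the pin just short of the right bush plate and the funnel at the upper right. I'll let the pin ride on the plate, then nudge the arm with loose fingers.

Call:
arm_command:
  motion:
    - [0,0,0,0,0,0,37]
    - [0,0,0,0,0,0,37]
    - [0,0,0.2,0,0,0,37]
    - [0,0,0.2,0,0,0,37]
    - [0,0,0,0,0,0,37]

```text
time_s: 5.35
ee_pos: [440.5, 45.5, 200.8]
tcp_rot: [[-0.622, 0.783, -0.0], [0.783, 0.622, -0.0], [-0.0, -0.0, -1.0]]
ft_force: [-0.2, -0.4, -0.5]
opening: 0.424
grasp_force: 0.0
```

Call:
arm_command:
  motion:
    - [0,-0.08,0,0,0,0.2,37]
    - [0,-0.08,0,0,0,0.2,37]
    - [0,-0.08,0,0,0,0.2,37]
    - [0,0,0,0,0,0,37]
    - [0,0,0,0,0,0,37]

```text
time_s: 5.77
ee_pos: [435.8, 41.7, 201.3]
tcp_rot: [[-0.58, 0.815, 0.0], [0.815, 0.58, -0.0], [-0.0, 0.0, -1.0]]
ft_force: [1.2, 1.1, -0.1]
opening: 0.425
grasp_force: 0.4
```

```bash
cat > chk.py <<'E'
from h import *
s=get_state();o=np.array([372,131.8]);e=s['ee_pos'];print(s['time_s'],e,s['ft_force'],'tcp ang',np.degrees(np.arctan2(e[1]-o[1],e[0]-o[0])))
c=get_calibration('top');p,d=read_camera('top');P=cloud(c,d);cv2.imwrite('pics/t_last.png',p[:,:,::-1])
hsv=cv2.cvtColor(p,cv2.COLOR_RGB2HSV);m=cv2.inRange(hsv,(100,120,50),(125,255,255))>0
m&=(P[...,2]>232)&(P[...,2]<245)&(np.hypot(P[...,0]-440,P[...,1]-225)<90)
(x,y),r=cv2.minEnclosingCircle(P[m][:,:2].astype('float32'));print('funnel',x,y,r,np.degrees(np.arctan2(y-o[1],x-o[0])))
c=get_calibration('wrist');p,d=read_camera('wrist');P=cloud(c,d)
m=(p.max(-1)<60)&(np.hypot(P[...,0]-436,P[...,1]-42)<22)&(P[...,2]>170)&(P[...,2]<260)
q=P[m];print('knob',len(q),'z pct',np.percentile(q[:,2],[5,50,90,98]).round(1));t=q[q[:,2]>np.percentile(q[:,2],98)-6]
print(' top',t.mean(0).round(1),np.degrees(np.arctan2(t[:,1].mean()-o[1],t[:,0].mean()-o[0])))
E
python3 chk.py
```

```text
5.7667 [435.78637171  41.68778131 201.34863391] [ 1.15969644  1.12780862 -0.13826881] tcp ang -54.70704598424009
funnel 446.62664794921875 219.80654907226562 60.3923454284668 49.703155842023854
knob 6832 z pct [197.5 231.6 245.7 259.1]
 top [434.7  46.9 257.5] -53.5280100134462
```

```bash
python3 - <<'E'
import re
s=open('chk.py').read()
s=s[:s.index("m=(p.max(-1)<60)")]+"""cv2.imwrite('pics/w_last.png',p[:,:,::-1])
m=(p.max(-1)<60)&(np.hypot(P[...,0]-e[0],P[...,1]-e[1])<20)&(P[...,2]>170)&(P[...,2]<250)
z=P[m][:,2];print('z hist',np.histogram(z,bins=np.arange(180,252,4)))
"""
open('chk.py','w').write(s)
E
python3 chk.py
```

```text
5.8667 [435.82801258  41.66387047 201.36949626] [ 0.74428385 -0.17296679 -0.94927428] tcp ang -54.696580995461225
funnel 446.5894470214844 219.7517547607422 60.44534683227539 49.699645805076955
z hist (array([   0,    0,   71,  191,  192,  193,  196,  217,  209,  198,  226,
        391, 1414, 2073,   85,   90,   98]), array([180, 184, 188, 192, 196, 200, 204, 208, 212, 216, 220, 224, 228,
       232, 236, 240, 244, 248]))
```

Call:
arm_command:
  motion:
    - [0,-0.06,0,0,0,0.15,37]
    - [0,0,0,0,0,0,37]
    - [0,0,0,0,0,0,37]
    - [0,0,0,0,0,0,37]
    - [0,0,0,0,0,0,37]

```text
time_s: 6.38
ee_pos: [434.7, 40.9, 201.2]
tcp_rot: [[-0.57, 0.822, -0.0], [0.822, 0.57, -0.0], [-0.0, -0.0, -1.0]]
ft_force: [0.8, 0.1, -0.2]
opening: 0.416
grasp_force: 0.1
```

```bash
python3 chk.py
```

```text
6.3833 [434.68104738  40.87508284 201.17458509] [ 0.80680605  0.13769488 -0.19206084] tcp ang -55.418726890756
funnel 448.0757751464844 220.1663055419922 61.027618408203125 49.27438426146409
z hist (array([   0,    0,   76,  191,  201,  193,  185,  223,  206,  195,  229,
        386, 1436, 2070,   79,   88,  102]), array([180, 184, 188, 192, 196, 200, 204, 208, 212, 216, 220, 224, 228,
       232, 236, 240, 244, 248]))
```

View pics/w_last.png

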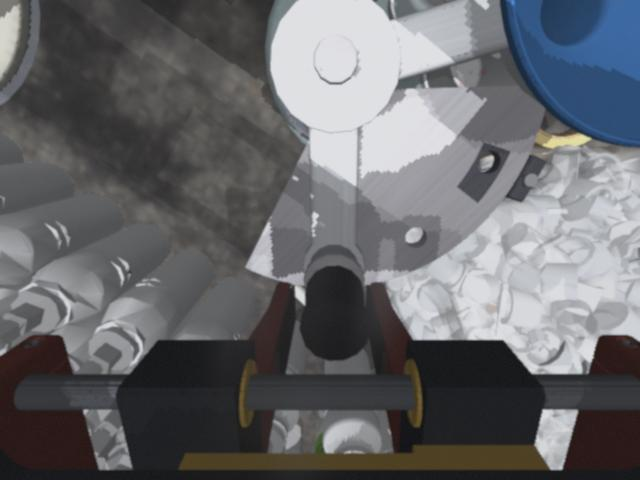

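The knob top reads about 232 mm, its home height (riding on the plate it would be about 242). In the picture the knob at (335,310) sits centred between the fingers. I'll release, retreat and verify.

Call:
arm_command:
  motion:
    - [0,0,0,0,0,0,66]
    - [0,0,0,0,0,0,66]
    - [0,0,0,0,0,0,66]
    - [0,0,0,0,0,0,66]
    - [0,0,-0.3,0,0,0,66]

```text
time_s: 6.9
ee_pos: [434.1, 40.9, 207.4]
tcp_rot: [[-0.57, 0.822, -0.003], [0.822, 0.57, -0.0], [0.001, -0.002, -1.0]]
ft_force: [0.6, -0.1, -0.8]
opening: 0.739
grasp_force: 0.0
```

Call:
arm_command:
  motion:
    - [0,0,-0.9,0,0,0,66]
    - [0,0,-0.9,0,0,0,66]
    - [0,0,-0.9,0,0,0,66]
    - [0,0,-0.8,0,0,0,66]
    - [0,0,0,0,0,0,66]

```text
time_s: 7.32
ee_pos: [435.5, 41.0, 301.2]
tcp_rot: [[-0.57, 0.822, 0.007], [0.822, 0.57, 0.0], [-0.004, 0.006, -1.0]]
ft_force: [0.2, -0.3, 0.2]
opening: 0.752
grasp_force: 0.0
```

```bash
python3 chk.py; python3 - <<'E'
from h import *
c=get_calibration('wrist');p,d=read_camera('wrist');P=cloud(c,d)
o=np.array([372,131.8])
m=(p.max(-1)<60)&(np.hypot(P[...,0]-435,P[...,1]-41)<30)&(P[...,2]>215)&(P[...,2]<255);q=P[m]
zt=np.percentile(q[:,2],[50,90,98]);t=q[q[:,2]>222];k=t.mean(0);print('knob',len(q),zt.round(1),k.round(1),'ang',np.degrees(np.arctan2(k[1]-o[1],k[0]-o[0])),np.hypot(*(k[:2]-o)))
s,ds=read_camera('side')
w=np.hstack([cv2.resize(s[170:370,200:420],(400,364)),cv2.resize(p,(400,364))]);cv2.imwrite('pics/fin.png',w[:,:,::-1])
E
```

```text
7.3167 [435.52060392  40.99443779 301.23963997] [ 0.15348431 -0.34333723  0.23071133] tcp ang -55.02631581994177
funnel 447.5970764160156 219.0702667236328 60.4649772644043 49.09954990119946
z hist (array([  0,   0,   9,  61,  66,  61,  40,  56,  39,  32,  32,  90, 551,
       819,   0,   0,   0]), array([180, 184, 188, 192, 196, 200, 204, 208, 212, 216, 220, 224, 228,
       232, 236, 240, 244, 248]))
knob 1551 [232.3 233.9 234.5] [435.2  42.8 231.8] ang -54.619428850389916 109.10215059548645
```

View pics/fin.png

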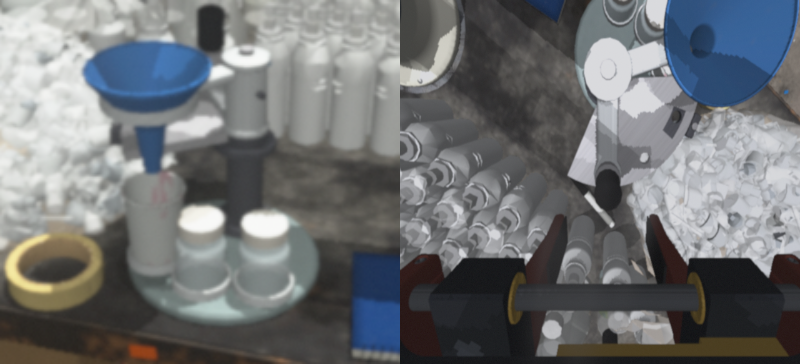

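The composite shows the funnel spout at (150,165) over the cup, both jars upright in their nests, and the knob free at (607,185). The knob top is at the same height as at the start (231.8 vs 231.7 mm), so the pin is home.

```bash
python3 -c "
from workcell import *
print(close_job())"
```

```text
the job is handed in; nothing more can be done
None
```

The job is handed in: the arm is swung so the funnel hangs over the open cup, the plunger is home in the index hole there, the cup and jars are standing in their nests, and the gripper is clear.

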